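# Flag the loose port screw

## Robot

A 6-joint arm with a two-finger parallel gripper is mounted at the origin on the work surface. World frame = base frame: x ahead of the robot, y to its left, z up, the work surface at z = 0. Lengths are in mm, angles in degrees, forces in N, time in s.
With the tool pointing down it reaches from about 425 to 950 mm from the base axis. Payload 14.7 kg.
Tool frame: the origin (TCP) lies midway between the tips of the shut fingers; the grasp point (between the pads) lies 19 mm behind it (env.tcp_to_grasp is the distance from the TCP to the grasp point, in mm); z points along the fingers, y is the direction in which the jaws open and shut (so a half turn about z gives the same grasp; the last joint's range is limited). The gripper opens to 85 mm and grips with 20 to 120 N. Pads are 22 mm wide; open, the fingers measure 114 mm over their backs; the gripper's body (76 mm by 85 mm) begins 54 mm behind the grasp point. The pads swing forward as they close: fully open they stand 13 mm farther back than shut.
Start: joints at [-76.811, 27.513, 91.461, -0, 61.026, -2.67], TCP at [177.648, -625.247, 231.297] pointing down, gripper open.
Joint ranges: [-157.49, 157.49], [-46.99, 117.5], [13.45, 153.17], [-89.5, 269.5], [5.16, 153.95], [-167.48, 167.48]. Speed limits (degrees/s): [108.29, 108.29, 136.94, 172.46, 172.46, 172.46].

## Interface

Orientations are given as [roll, pitch, yaw] about the fixed x, y, z axes, in that order (R = Rz(yaw) Ry(pitch) Rx(roll)).
In Python, from cell import env gives the robot as it stands. The module is installed in compiled form; this text tells all that it offers.
- The arm moves only by the shell command python3 -m inch 'ROWS'. ROWS is JSON, a list of rows, each a list of 7 numbers: the shift along the tool's x, y, z in cm, then the turn, a rotation vector about the tool's x, y, z in rad, then the closure, from -1 (fully open) to 1 (shut). A call has 1 to 20 rows; each row is the pose to reach, as a shift and turn from the pose commanded when the call began, along the tool's axes at that moment; what a row does not reach only later rows make up. A row lasts 1/10 s, in which the tool goes at most 50 mm and 8.59 degrees, less where a joint would pass 70% of its speed; a pose out of reach is approached as far as the arm can. A call with a gripper value outside its range is refused whole. The fingers move at their own pace and stop on an object; the grip force is fixed at half the most. Time passes only in rows, so rows that repeat a pose let the fingers close. It gives the time, the measured TCP pose, the force and the opening at its end, in the units of the state.
- env.observe(): the state, without advancing time (a new reading comes with each control period).
- env.snapshot(name): name is "side" or "top" or "wrist"; returns the picture (384x512x3 uint8, red, green, blue); there is no depth.
- env.calibration(name): a dict with "fx", "fy", "cx", "cy" (pixels), "origin" and "attitude" of the camera in the world; the wrist camera has in their place "T_tool_cam" (4x4, takes a point from camera to tool coordinates, whose origin is the TCP and whose axes are the flange's). Camera axes: x right, y up, looking along -z (the intrinsics and any distortion apply to the point x, -y, -z); pixel columns grow to the right and rows downward; lengths in mm; the calibration is good to about 2 mm. A picture is of the moment at which its call begins: read the wrist's pose just before it. calibration takes no time and is no camera call.
- env.job_done(): hands the job in, once; it reports no verdict.
Trained networks look in the newest picture that a camera, given by its name, has taken for a name from the list of things; names that differ only in an ending like _2 or _b are one class to them, and where a whole thing is asked for, a point or a joint stands for the part that bears it (a point fixed in the world has none). Each returns a list of dicts, best first, with "score" (0 to 1); they miss things now and then, are a little off and sometimes report something else, mostly with a low value. They report only what shows in the picture. A call takes as long as a camera call.
- env.search_frame(query, camera): "position" ([x, y, z] in mm, in world coordinates, good to about 4 mm: the middle of the surface that is visible of it).
The state is a dict: "time": time; "q": joint angles; "dq": joint speeds; "joint_torque": joint torques, N m; "tcp_pos": TCP position; "orientation": TCP orientation; "contact_force": force on the tool from outside, world axes, zero at the start; "moment": the same for the moment, N m; "width": opening from 0.0 (shut) to 1.0 (fully open).
Only numpy, scipy, OpenCV 4.12 (cv2) and the standard library are available. Lean on these libraries where they do the work, as an engineer would, in place of code of your own. Each camera call takes 0.05 s, during which the arm holds its last target.

## Task

One of the three port screws on the lab's manifold plate is loose. Push the levers clockwise (seen from above), gently, never bearing harder than about 15 N on anything of the plate: a sound screw stands firm, while the loose one gives way at a light load; turn the loose one's lever on into its red sector and leave it there, then put the red flag collar fully down on that port's pin. Sound screws must not be forced, and everything else on the bench stays where it is.

Things in the scene. Friction and masses are not known exactly. Their poses are not given: they have to be found in the camera images.
- manifold: fixed aluminium plate, 140 x 360 x 35 thick: x -85 to +55, y -180 to +180 in its own frame. Origin on the work surface, z up. Three ports (a at y = +130, b at 0, c at -130), each with a closing screw on a vertical axis at x = 0, turned by a lever, and an upright flag pin at x = -60. A red sector is painted beside each screw, on the lever's clockwise side
- lever_a (a joint): lever of port a (rad), clockwise from above positive; 0: points along the plate's +x from the screw axis. Starts at -0.40 to -0.20, stays where left. Red sector: 0.30 to 0.70. Pushed clockwise it has slack (drag about 1 N at the grip), then takes up the screw somewhere from -0.13 to +0.13, differing by port. Exactly one of the three alike screws is loose
- grip_a (a point): top centre of lever a's grip: an upright black, free-turning sleeve, 14 across, 50 tall, 80 from the screw axis, top 85 and foot 35 above the work surface, beyond the plate's edge; push it sideways. The lever arm meets it 43 to 52 above the work surface
- screw_a (a point): centre of the slotted brass head of port a's screw, 61 above the work surface, on the lever's axis; axes as the plate's. A sound screw, once taken up, holds firm (gives about 1 mm per 2 to 5 N at the grip, yields only above 28 N); the loose one breaks away at 3 to 5 N at the grip and goes on turning
- pin_a (a point): foot of port a's flag pin, on the plate's top face (35 above the work surface); axes as the plate's. The steel pin is 9 across and 32 tall, tapering over its top 6
- lever_b (a joint): lever of port b (rad), clockwise from above positive; 0: points along the plate's +x from the screw axis. Starts at -0.40 to -0.20, stays where left. Red sector: 0.30 to 0.70. Pushed clockwise it has slack (drag about 1 N at the grip), then takes up the screw somewhere from -0.13 to +0.13, differing by port. Exactly one of the three alike screws is loose
- grip_b (a point): top centre of lever b's grip: an upright black, free-turning sleeve, 14 across, 50 tall, 80 from the screw axis, top 85 and foot 35 above the work surface, beyond the plate's edge; push it sideways. The lever arm meets it 43 to 52 above the work surface
- screw_b (a point): centre of the slotted brass head of port b's screw, 61 above the work surface, on the lever's axis; axes as the plate's. A sound screw, once taken up, holds firm (gives about 1 mm per 2 to 5 N at the grip, yields only above 28 N); the loose one breaks away at 3 to 5 N at the grip and goes on turning
- pin_b (a point): foot of port b's flag pin, on the plate's top face (35 above the work surface); axes as the plate's. The steel pin is 9 across and 32 tall, tapering over its top 6
- lever_c (a joint): lever of port c (rad), clockwise from above positive; 0: points along the plate's +x from the screw axis. Starts at -0.40 to -0.20, stays where left. Red sector: 0.30 to 0.70. Pushed clockwise it has slack (drag about 1 N at the grip), then takes up the screw somewhere from -0.13 to +0.13, differing by port. Exactly one of the three alike screws is loose
- grip_c (a point): top centre of lever c's grip: an upright black, free-turning sleeve, 14 across, 50 tall, 80 from the screw axis, top 85 and foot 35 above the work surface, beyond the plate's edge; push it sideways. The lever arm meets it 43 to 52 above the work surface
- screw_c (a point): centre of the slotted brass head of port c's screw, 61 above the work surface, on the lever's axis; axes as the plate's. A sound screw, once taken up, holds firm (gives about 1 mm per 2 to 5 N at the grip, yields only above 28 N); the loose one breaks away at 3 to 5 N at the grip and goes on turning
- pin_c (a point): foot of port c's flag pin, on the plate's top face (35 above the work surface); axes as the plate's. The steel pin is 9 across and 32 tall, tapering over its top 6
- flag: red flag collar, 36 across, 24 tall, 40 g, with a through hole of 15; lies flat on the work surface to the robot's left. Origin: centre of its underside, z along the hole
- spare: blue collar of the same size as the red one; a bystander, leave it alone. Origin: centre of its underside
- tube_rack: white rack of capped tubes, 90 x 220 x 101, beyond the plate; bystander. Origin: centre of its underside
- beaker: clear beaker, 68 across, 90 high; bystander. Origin: centre of its underside
- reagent: amber bottle, 70 across, 130 high; bystander. Origin: centre of its underside
- sample_jar: white jar, 56 across, 70 high; bystander. Origin: centre of its underside
- tip_box: blue box of pipette tips, 85 x 120 x 64; bystander. Origin: centre of its underside
- timer: flat grey timer, 50 x 70 x 20; bystander. Origin: centre of its underside

How it is judged (in metres and radians):
On the way, in this order (a step that is already met when the one before it is completed fails the run):
1. the loose screw has given way: its lever stands in the red sector (0.30 to 0.70 rad), the other two levers do not (((value of joint lever_a between 0.3 and 0.7 rad and value of joint each of lever_b, lever_c below 0.3 rad) or (value of joint lever_b between 0.3 and 0.7 rad and value of joint each of lever_a, lever_c below 0.3 rad) or (value of joint lever_c between 0.3 and 0.7 rad and value of joint each of lever_a, lever_b below 0.3 rad))), for 0.2 s.
2. the red collar is down on the pin of that port ((((value of joint lever_a between 0.3 and 0.7 rad and value of joint each of lever_b, lever_c below 0.3 rad) and (horizontal distance between flag and pin_a below 0.006 m and z of flag in the frame of pin_a between -0.004 and 0.004 m and angle between flag's own z axis and vertical below 0.12 rad)) or ((value of joint lever_b between 0.3 and 0.7 rad and value of joint each of lever_a, lever_c below 0.3 rad) and (horizontal distance between flag and pin_b below 0.006 m and z of flag in the frame of pin_b between -0.004 and 0.004 m and angle between flag's own z axis and vertical below 0.12 rad)) or ((value of joint lever_c between 0.3 and 0.7 rad and value of joint each of lever_a, lever_b below 0.3 rad) and (horizontal distance between flag and pin_c below 0.006 m and z of flag in the frame of pin_c between -0.004 and 0.004 m and angle between flag's own z axis and vertical below 0.12 rad)))), for 0.2 s.
At the end, for the whole second after the job is handed in: The loose port's lever rests in its red sector (0.30 to 0.70 rad), the other two levers short of theirs (below 0.30), and the red collar lies fully down on the loose port's pin: centre within 6 mm of the pin's foot, underside within 4 mm of the plate, tilted less than 0.12 rad, at rest and released ((((value of joint lever_a between 0.3 and 0.7 rad and value of joint each of lever_b, lever_c below 0.3 rad) and (horizontal distance between flag and pin_a below 0.006 m and z of flag in the frame of pin_a between -0.004 and 0.004 m and angle between flag's own z axis and vertical below 0.12 rad)) or ((value of joint lever_b between 0.3 and 0.7 rad and value of joint each of lever_a, lever_c below 0.3 rad) and (horizontal distance between flag and pin_b below 0.006 m and z of flag in the frame of pin_b between -0.004 and 0.004 m and angle between flag's own z axis and vertical below 0.12 rad)) or ((value of joint lever_c between 0.3 and 0.7 rad and value of joint each of lever_a, lever_b below 0.3 rad) and (horizontal distance between flag and pin_c below 0.006 m and z of flag in the frame of pin_c between -0.004 and 0.004 m and angle between flag's own z axis and vertical below 0.12 rad))) and linear speed of flag below 0.01 m/s); the robot touches nothing.
It fails at once if the robot pressed on the plate, a lever or a pin with more than 20 N (contact force between any of the fingers, the arm and manifold above 20 N).
It fails at once if a lever was turned past its red sector (beyond 0.75 rad) (value of joint any of lever_a, lever_b, lever_c above 0.75 rad).
It fails at once if the collar was pressed on the plate or a pin with more than 20 N (contact force between flag and manifold above 20 N).
It fails at once if a bystander was moved by more than 30 mm (distance of any of spare, tube_rack, beaker, reagent, sample_jar, tip_box, timer from where it was at the start of the episode above 0.03 m).
It also fails if it takes over 64 s, if anything falls off the work surface, if the arm or the gripper's body presses on something with over 40 N, if the wrist force passes 120 N, or if a joint passes its speed limit or range.

## Working session

There is one attempt and no reset: what is moved stays moved. The work goes in short steps, Python scripts to look and compute and a shell command to move; the robot and the scene stay as the last step left them, time stands still between calls to the robot, and variables do not carry over. Pictures are saved under pics/ and viewed, and the job is handed in when it is done.

```bash
mkdir -p pics; python3 - <<'E'
from cell import env
import cv2, json
o=env.observe(); print({k:o[k] for k in ('time','tcp_pos','orientation','contact_force','width')}, env.tcp_to_grasp)
for n in ('top','side','wrist'):
    im=env.snapshot(n); cv2.imwrite(f'pics/{n}0.png',im[:,:,::-1]); c=env.calibration(n); print(n,c)
E
```

```text
{'time': 0.0, 'tcp_pos': array([ 177.56545677, -624.85569579,  230.65853768]), 'orientation': array([-1.79931112e+02, -2.26206740e-03,  1.58611306e+01]), 'contact_force': array([ 0.27958801, -0.65871393, -0.22604073]), 'width': 0.9999742566271782} 18.700000000000003
top {'fx': 385.81045422749247, 'fy': 385.81045422749247, 'cx': 262.22969704487116, 'cy': 193.8610780122113, 'origin': array([ 407.35348038,  -20.38845382, 1437.58385766]), 'attitude': array([ 5.55799149e+00,  4.00152641e-02, -9.12749628e+01])}
side {'fx': 423.6840239854526, 'fy': 423.6840239854526, 'cx': 258.74802560865294, 'cy': 196.89327448985355, 'origin': array([-59.98059032, 553.98931034, 890.84273931]), 'attitude': array([  45.19105681,    1.09508351, -135.91250163])}
wrist {'fx': 298.9548042563492, 'fy': 298.9548042563492, 'cx': 259.582017781637, 'cy': 192.21015833913776, 'T_tool_cam': array([[ 2.24558117e-04,  9.44672338e-01,  3.28015432e-01,
         8.59239934e+01],
       [ 9.99999975e-01, -2.04814482e-04, -9.47380286e-05,
        -5.83696915e-01],
       [-2.23140840e-05,  3.28015445e-01, -9.44672360e-01,
        -1.42481999e+02],
       [ 0.00000000e+00,  0.00000000e+00,  0.00000000e+00,
         1.00000000e+00]])}
```

View pics/top0.png

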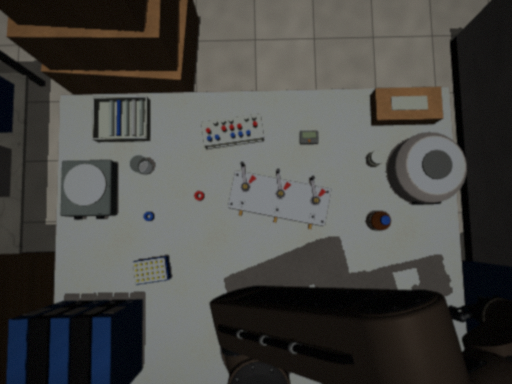

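View pics/side0.png

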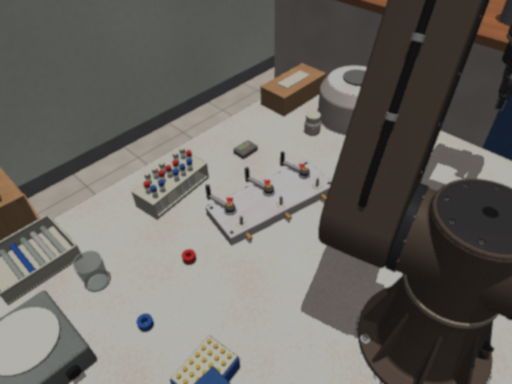

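```bash
python3 - <<'E'
from cell import env
for q in ('flag','screw_a','pin_a','grip_a','manifold','spare'):
    r=env.search_frame(q,'top'); print(q,[(d['position'].round(1) if hasattr(d['position'],'round') else d['position'],round(d['score'],2)) for d in r][:6])
E
```

```text
flag [([547.3, 213.0, 26.5], 0.46), ([603.7, 39.9, 53.7], 0.44)]
screw_a [([527.1, -82.0, 36.9], 0.63)]
pin_a [([527.2, -87.0, 33.0], 0.61), ([606.6, 45.7, 52.6], 0.45)]
grip_a [([602.6, 40.2, 54.4], 0.57), ([552.1, -207.7, 49.9], 0.51), ([581.1, -82.9, 50.1], 0.49)]
manifold [([527.9, -86.6, 34.2], 0.96)]
spare [([550.6, -205.6, 50.6], 0.53), ([480.8, 395.0, 25.4], 0.42)]
```

```bash
cat > h.py <<'E'
from cell import env
import numpy as np, cv2
from scipy.spatial.transform import Rotation as Ro
def cam(n,o=None):
    c=env.calibration(n)
    if n=='wrist':
        o=o or env.observe()
        T=np.eye(4);T[:3,:3]=Ro.from_euler('xyz',o['orientation'],degrees=True).as_matrix();T[:3,3]=o['tcp_pos']
        T=T@c['T_tool_cam']; return c,T[:3,:3],T[:3,3]
    return c,Ro.from_euler('xyz',c['attitude'],degrees=True).as_matrix(),np.array(c['origin'])
def px2w(C,u,v,z):
    c,R,t=C
    d=R@np.array([(u-c['cx'])/c['fx'],-(v-c['cy'])/c['fy'],-1.]); return t+d*(z-t[2])/d[2]
def w2px(C,p):
    c,R,t=C
    q=R.T@(np.array(p)-t); return np.array([c['cx']+c['fx']*q[0]/-q[2], c['cy']-c['fy']*q[1]/-q[2]])
def tool_delta(p,o=None):
    o=o or env.observe(); R=Ro.from_euler('xyz',o['orientation'],degrees=True).as_matrix()
    return R.T@(np.array(p)-o['tcp_pos'])/10
E
python3 - <<'E'
from h import *
C=cam('top')
for n,z,uv in (('screwa',61,(245.5,187)),('screwb',61,(280.5,194)),('screwc',61,(316,200.5)),('flag',24,(199.5,196)),('spare',24,(149.5,216))): print(n,px2w(C,*uv,z).round(1))
im=cv2.imread('pics/top0.png'); cv2.imwrite('pics/t0z.png',cv2.resize(im[150:240,180:350],None,fx=4.6,fy=4.6,interpolation=cv2.INTER_CUBIC))
im=cv2.imread('pics/side0.png'); cv2.imwrite('pics/s0z.png',cv2.resize(im[130:270,170:360],None,fx=4.2,fy=4.2,interpolation=cv2.INTER_CUBIC))
E
```

```text
screwa [567.4  37.1  61. ]
screwb [539.3 -87.9  61. ]
screwc [ 513.1 -214.2   61. ]
flag [542.1 208.5  24. ]
spare [472.7 392.   24. ]
```

View pics/t0z.png

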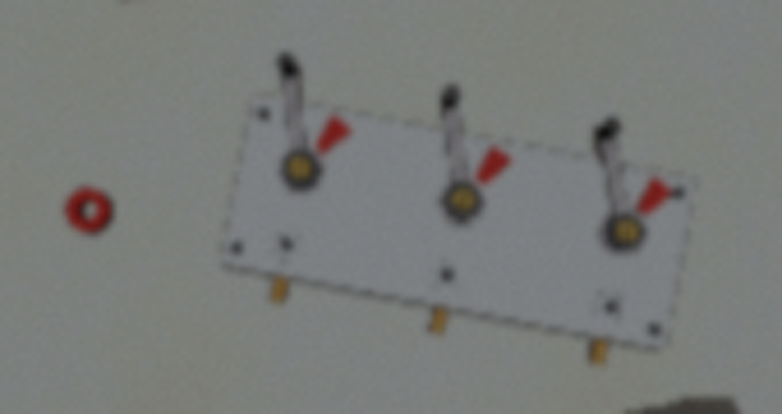

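View pics/s0z.png

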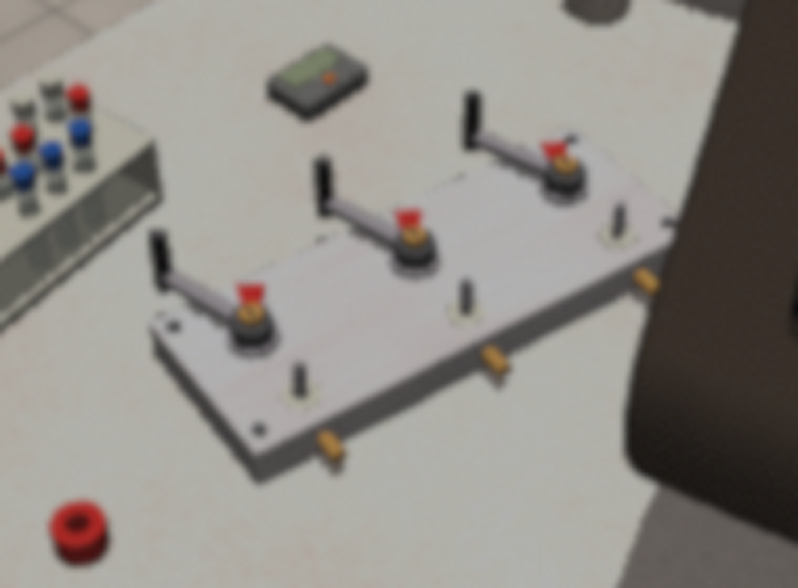

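```bash
python3 - <<'E'
from h import *
C=cam('top')
S={n:px2w(C,*uv,61) for n,uv in dict(a=(245.2,186.7),b=(280.4,193.7),c=(315.4,200.2)).items()}
G={n:px2w(C,*uv,85) for n,uv in dict(a=(242.6,164.3),b=(277.8,171.1),c=(311.7,178.3)).items()}
for n in S:
    d=G[n]-S[n]; print(n,S[n].round(1),G[n].round(1),np.hypot(*d[:2]),np.degrees(np.arctan2(d[1],d[0])))
d=S['a']-S['c'];print(np.hypot(*d[:2]),np.degrees(np.arctan2(-d[0],d[1])))
print(tool_delta([540,-95,290]))
E
```

```text
a [568.5  38.2  61. ] [645.9  44.9  85. ] 77.69664873179013 4.995834008529412
b [540.4 -87.5  61. ] [618.7 -79.3  85. ] 78.73268639284427 5.994480259002648
c [ 514.3 -212.1   61. ] [ 590.3 -198.5   85. ] 77.2805685400689 10.17852581650881
256.112013850285 -12.225284927961479
[ 49.34531608 -41.10128382  -5.8698627 ]
```

```bash
python3 -m inch '[[4,-3.5,-2,0,0,0,1],[8,-7,-4,0,0,0.08,1],[12,-10.5,-5.9,0,0,0.16,1],[16,-13.7,-5.9,0,0,0.24,1],[20,-17,-5.9,0,0,0.32,1],[24,-20.5,-5.9,0,0,0.40,1],[28,-23.5,-5.9,0,0,0.49,1],[32,-27,-5.9,0,0,0.49,1],[36,-30,-5.9,0,0,0.49,1],[40,-33.5,-5.9,0,0,0.49,1],[44,-36.8,-5.9,0,0,0.49,1],[49.3,-41.1,-5.9,0,0,0.49,1],[49.3,-41.1,-5.9,0,0,0.49,1],[49.3,-41.1,-5.9,0,0,0.49,1],[49.3,-41.1,-5.9,0,0,0.49,1],[49.3,-41.1,-5.9,0,0,0.49,1]]'
python3 - <<'E'
from h import *
o=env.observe(); im=env.snapshot('wrist'); cv2.imwrite('pics/w1.png',cv2.resize(im[:,:,::-1],None,fx=1.5,fy=1.5,interpolation=cv2.INTER_CUBIC))
C=cam('wrist',o)
print(o['tcp_pos'],o['orientation'],o['contact_force'],o['time'])
for q in ('screw_a','pin_a','grip_a','flag'):
    print(q,[(np.round(d['position'],1),round(d['score'],2)) for d in env.search_frame(q,'wrist')])
E
```

```text
time: 2.05
tcp_pos: [539.0, -95.7, 290.2]
orientation: [180.0, 0.0, -12.2]
contact_force: [-0.3, -0.1, 0.8]
width: -0.003
[539.014836   -95.72991753 290.21827201] [ 1.79982106e+02  2.47740581e-02 -1.22231455e+01] [-0.31573061 -0.05679435  0.81911503] 2.05
screw_a [(array([540.6, -78.7,  33.6]), 0.96)]
pin_a [(array([541.8, -84.5,  36.4]), 0.59)]
grip_a [(array([ 556.7, -203. ,   53.7]), 0.92), (array([619.5,  43.7,  54.7]), 0.63), (array([581.2, -83.8,  55. ]), 0.63)]
flag [(array([547. , 204.1,  22.8]), 0.81), (array([540.8, -84.7,  37.1]), 0.42)]
```

View pics/w1.png

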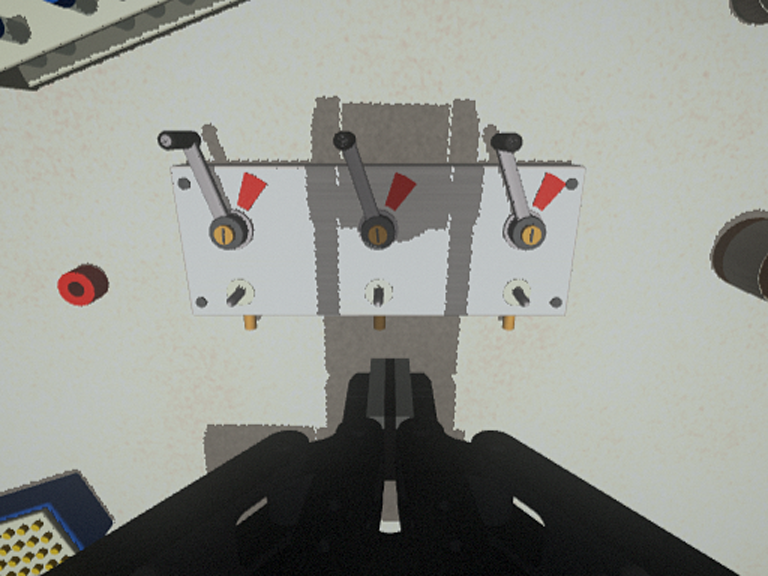

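```bash
python3 - <<'E'
from h import *
C=cam('wrist')
P=dict(Sa=(223,235,61),Sb=(378,234,61),Sc=(532,235,61),Ga=(164,140,85),Gb=(343,140,85),Gc=(516,142,85),Pa=(241,293,35),Pb=(379,293,35),Pc=(517,293,35),c1=(184,184,35),c2=(571,184,35),c3=(201,302,35),c4=(556,302,35),flag=(78,287,24))
W={k:px2w(C,(u+.5)/1.5-.5,(v+.5)/1.5-.5,z) for k,(u,v,z) in P.items()}
for k in W: print(k,W[k].round(1))
# fit plate pose with screws & pins
L={'Sa':(0,130),'Sb':(0,0),'Sc':(0,-130),'Pa':(-60,130),'Pb':(-60,0),'Pc':(-60,-130)}
A=np.array([L[k] for k in L],float);B=np.array([W[k][:2] for k in L])
am,bm=A.mean(0),B.mean(0);H=(A-am).T@(B-bm);U,s,Vt=np.linalg.svd(H);R=Vt.T@U.T;t=bm-R@am
print('yaw',np.degrees(np.arctan2(R[1,0],R[0,0])),'t',t,'res',(B-(A@R.T+t)).round(1).tolist(),'scale',s.sum()/((A-am)**2).sum())
for n in 'abc':
    g=R.T@(W['G'+n][:2]-t); print(n,g.round(1)-np.array([0,dict(a=130,b=0,c=-130)[n]]),'angle',-np.arctan2(g[1]-dict(a=130,b=0,c=-130)[n],g[0]))
Ct=cam('top')
for k in ('Sa','Sc','flag'): print(k,w2px(Ct,W[k]))
im=cv2.imread('pics/w1.png');z=im[120:320,140:600];cv2.imwrite('pics/w1z.png',cv2.resize(z,None,fx=1.7,fy=1.7))
E
```

```text
Sa [573.4  41.3  61. ]
Sb [546.4 -86.6  61. ]
Sc [ 517.9 -213.3   61. ]
Ga [653.5  50.1  85. ]
Gb [625.4 -78.7  85. ]
Gc [ 596.9 -203.    85. ]
Pa [513.5  53.9  35. ]
Pb [485.8 -73.2  35. ]
Pc [ 458.1 -200.2   35. ]
c1 [620.   70.2  35. ]
c2 [ 548.4 -258.4   35. ]
c3 [512.9  93.9  35. ]
c4 [ 441.2 -235.3   35. ]
flag [549.8 210.1  24. ]
yaw -12.291014663856348 t [545.16945538 -86.06480221] res [[0.6, 0.3], [1.3, -0.5], [0.4, -0.2], [-0.7, 0.2], [-0.8, 0.1], [-0.8, 0.1]] scale 1.0030186328636579
a [76.9 26.1] angle -0.3278500892244452
b [76.9 24.3] angle -0.3061721788396159
c [75.4 26.7] angle -0.34052046623022214
Sa [244.31431608 185.36037924]
Sc [315.67466572 199.16956415]
flag [199.03850434 193.94203729]
```

View pics/w1z.png

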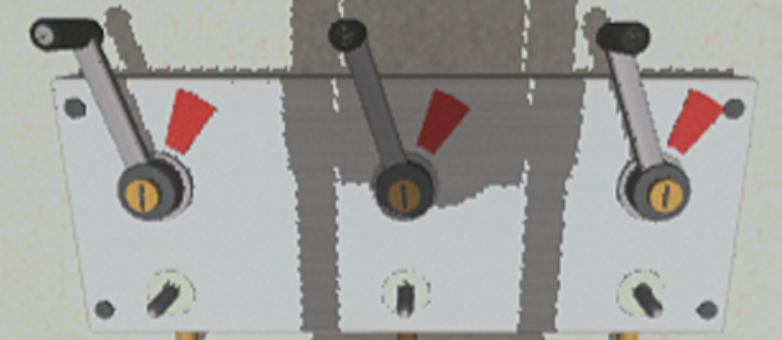

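```bash
cat >> h.py <<'E'
PT=np.array([545.2,-86.1]);PY=np.radians(-12.29)
PR=np.array([[np.cos(PY),-np.sin(PY)],[np.sin(PY),np.cos(PY)]])
def p2w(x,y): return PT+PR@np.array([x,y])
def w2p(p): return PR.T@(np.array(p)[:2]-PT)
E
python3 - <<'E'
from h import *
print(tool_delta([*p2w(77,54),60]))
E
```

```text
[ 8.07008256 -6.51150227 23.04515469]
```

```bash
python3 -m inch '[[4,-3,0,0,0,0,1],[8.1,-6.5,2,0,0,0,1],[8.1,-6.5,6.5,0,0,0,1],[8.1,-6.5,11,0,0,0,1],[8.1,-6.5,15,0,0,0,1],[8.1,-6.5,19,0,0,0,1],[8.1,-6.5,22,0,0,0,1],[8.1,-6.5,23,0,0,0,1],[8.1,-6.5,23,0,0,0,1],[8.1,-6.5,23,0,0,0,1],[8.1,-6.5,23,0,0,0,1]]'
python3 - <<'E'
from h import *
o=env.observe(); im=env.snapshot('wrist'); cv2.imwrite('pics/w2.png',cv2.resize(im[:,:,::-1],None,fx=1.5,fy=1.5,interpolation=cv2.INTER_CUBIC))
print(w2p(o['tcp_pos']))
im=env.snapshot('side')[100:270,170:360]; cv2.imwrite('pics/s2.png',cv2.resize(im[:,:,::-1],None,fx=3,fy=3,interpolation=cv2.INTER_CUBIC))
E
```

```text
time: 3.4
tcp_pos: [633.7, -49.1, 62.2]
orientation: [-180.0, -0.2, -12.2]
contact_force: [0.2, 0.7, 1.1]
width: -0.003
[78.5802222  55.03251124]
```

View pics/w2.png

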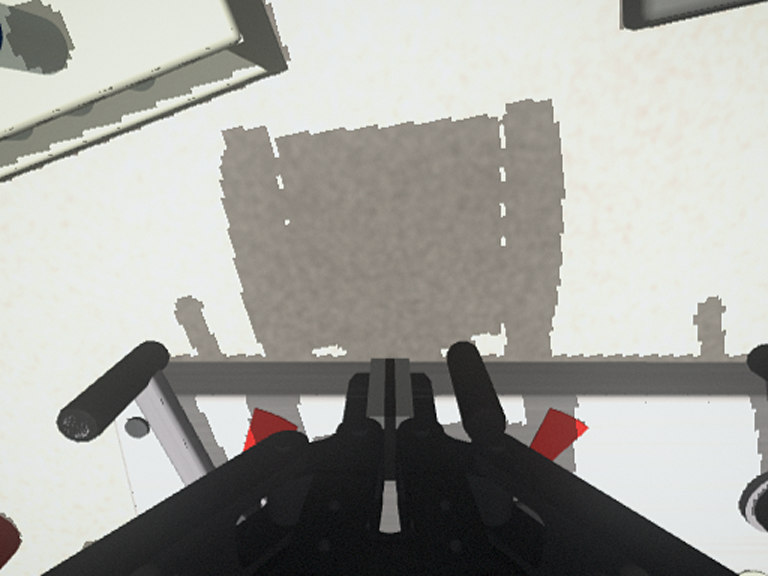

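View pics/s2.png

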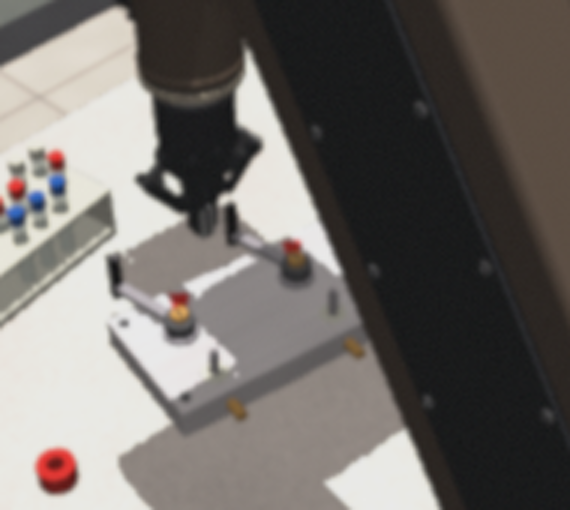

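```bash
python3 -m inch '[[0,0.4,0,0,0,0,1],[0,0.8,0,0,0,0,1],[0,1.2,0,0,0,0,1],[0,1.2,0,0,0,0,1]]'; python3 -m inch '[[0,0.2,0,0,0,0,1],[0,0.4,0,0,0,0,1],[0,0.6,0,0,0,0,1],[0,0.8,0,0,0,0,1]]'; python3 -m inch '[[0,0.2,0,0,0,0,1],[0,0.4,0,0,0,0,1],[0,0.5,0,0,0,0,1]]'
```

```text
time: 3.9
tcp_pos: [629.8, -61.2, 60.4]
orientation: [180.0, -0.0, -12.2]
contact_force: [0.3, -1.4, 0.6]
width: -0.0
time: 4.3
tcp_pos: [628.2, -68.4, 60.3]
orientation: [-180.0, 0.0, -12.2]
contact_force: [0.5, 0.9, 0.7]
width: -0.001
time: 4.6
tcp_pos: [627.2, -73.4, 60.3]
orientation: [180.0, -0.0, -12.2]
contact_force: [-0.5, 0.8, 0.3]
width: -0.0
```

```bash
python3 -m inch '[[0,0.1,0,0,0,0,1],[0,0.2,0,0,0,0,1],[0,0.3,0,0,0,0,1],[0,0.3,0,0,0,0,1]]';python3 -m inch '[[0,0.1,0,0,0,0,1],[0,0.2,0,0,0,0,1],[0,0.2,0,0,0,0,1]]'
```

```text
time: 5.0
tcp_pos: [626.5, -76.3, 60.3]
orientation: [180.0, -0.0, -12.2]
contact_force: [-0.4, 0.1, -0.8]
width: 0.005
time: 5.3
tcp_pos: [626.1, -78.1, 60.3]
orientation: [-180.0, -0.0, -12.2]
contact_force: [0.6, 1.9, 1.0]
width: -0.001
```

```bash
python3 -m inch '[[0,0.1,0,0,0,0,1],[0,0.2,0,0,0,0,1],[0,0.2,0,0,0,0,1]]'
```

```text
time: 5.6
tcp_pos: [625.7, -80.1, 60.3]
orientation: [-180.0, -0.0, -12.2]
contact_force: [0.3, 2.7, 0.6]
width: -0.001
```

```bash
python3 -m inch '[[0,0.1,0,0,0,0,1],[0,0.2,0,0,0,0,1],[0,0.2,0,0,0,0,1]]'
```

```text
time: 5.9
tcp_pos: [625.2, -82.1, 60.3]
orientation: [180.0, 0.0, -12.2]
contact_force: [1.0, 2.5, 0.8]
width: 0.002
```

```bash
python3 -m inch '[[0,0.1,0,0,0,0,1],[0,0.2,0,0,0,0,1],[0,0.2,0,0,0,0,1]]'
```

```text
time: 6.2
tcp_pos: [624.8, -84.1, 60.3]
orientation: [180.0, 0.0, -12.2]
contact_force: [0.9, 2.9, 0.9]
width: -0.002
```

```bash
python3 -m inch '[[0,0.1,0,0,0,0,1],[0,0.2,0,0,0,0,1],[0,0.2,0,0,0,0,1]]'
```

```text
time: 6.5
tcp_pos: [624.4, -86.1, 60.3]
orientation: [180.0, 0.0, -12.2]
contact_force: [0.0, 3.4, 1.0]
width: 0.002
```

```bash
python3 -m inch '[[0,0.1,0,0,0,0,1],[0,0.2,0,0,0,0,1],[0,0.2,0,0,0,0,1]]'
```

```text
time: 6.8
tcp_pos: [624.0, -88.0, 60.3]
orientation: [180.0, 0.0, -12.2]
contact_force: [1.3, 3.1, 0.5]
width: 0.005
```

```bash
python3 -m inch '[[0,0.1,0,0,0,0,1],[0,0.2,0,0,0,0,1],[0,0.2,0,0,0,0,1]]'
```

```text
time: 7.1
tcp_pos: [623.6, -90.0, 60.3]
orientation: [180.0, -0.0, -12.2]
contact_force: [-0.3, 2.7, -0.0]
width: -0.003
```

```bash
python3 -m inch '[[0,0.1,0,0,0,0,1],[0,0.2,0,0,0,0,1],[0,0.2,0,0,0,0,1]]'
```

```text
time: 7.4
tcp_pos: [623.2, -91.9, 60.3]
orientation: [180.0, -0.0, -12.2]
contact_force: [-0.1, 3.0, 0.7]
width: 0.002
```

```bash
python3 -m inch '[[0,0.1,0,0,0,0,1],[0,0.2,0,0,0,0,1],[0,0.2,0,0,0,0,1]]'
python3 - <<'E'
from h import *
o=env.observe(); im=env.snapshot('wrist'); cv2.imwrite('pics/w3.png',cv2.resize(im[:,:,::-1],None,fx=1.5,fy=1.5,interpolation=cv2.INTER_CUBIC))
print(w2p(o['tcp_pos']))
E
```

```text
time: 7.7
tcp_pos: [622.7, -93.8, 60.3]
orientation: [180.0, 0.0, -12.2]
contact_force: [0.7, 3.5, 0.1]
width: 0.004
[77.38741971  8.93122667]
```

View pics/w3.png

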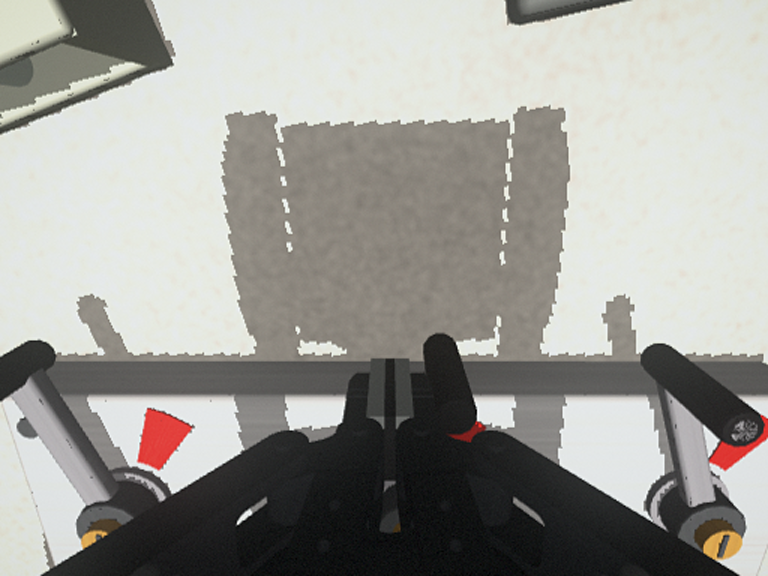

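```bash
python3 - <<'E'
from h import *
C=cam('wrist')
for u,v,z in ((440,346,35),(23,354,35),(661,357,35),(747,430,85)):
    print(w2p(px2w(C,(u+.5)/1.5-.5,(v+.5)/1.5-.5,z)))
E
```

```text
[ 79.4890756  -10.87617902]
[ 75.54047232 162.96076366]
[  74.52588312 -103.50828186]
[  75.43045983 -101.59513373]
```

```bash
python3 -m inch '[[0,0.1,0,0,0,0,1],[0,0.2,0,0,0,0,1],[0,0.2,0,0,0,0,1]]'
```

```text
time: 8.05
tcp_pos: [622.3, -95.8, 60.3]
orientation: [180.0, 0.0, -12.2]
contact_force: [1.0, 2.5, 0.8]
width: -0.004
```

```bash
python3 -m inch '[[0,0.1,0,0,0,0,1],[0,0.2,0,0,0,0,1],[0,0.2,0,0,0,0,1]]'
```

```text
time: 8.35
tcp_pos: [621.9, -97.7, 60.3]
orientation: [180.0, 0.0, -12.2]
contact_force: [-0.1, 2.2, 1.1]
width: 0.002
```

```bash
python3 -m inch '[[0,0.1,0,0,0,0,1],[0,0.2,0,0,0,0,1],[0,0.2,0,0,0,0,1]]'
```

```text
time: 8.65
tcp_pos: [621.4, -99.7, 60.3]
orientation: [180.0, 0.0, -12.2]
contact_force: [0.4, 2.7, 0.5]
width: -0.0
```

```bash
python3 -m inch '[[-0.05,0.15,0,0,0,0,1],[-0.1,0.3,0,0,0,0,1],[-0.15,0.45,0,0,0,0,1],[-0.2,0.6,0,0,0,0,1],[-0.2,0.6,0,0,0,0,1]]'
```

```text
time: 9.15
tcp_pos: [618.2, -105.3, 60.3]
orientation: [180.0, 0.0, -12.2]
contact_force: [1.4, 2.6, 0.6]
width: 0.003
```

```bash
python3 -m inch '[[-0.05,0.15,0,0,0,0,1],[-0.1,0.3,0,0,0,0,1],[-0.15,0.45,0,0,0,0,1],[-0.2,0.6,0,0,0,0,1],[-0.2,0.6,0,0,0,0,1]]'
```

```text
time: 9.65
tcp_pos: [614.9, -110.7, 60.3]
orientation: [180.0, 0.0, -12.2]
contact_force: [0.0, 2.1, 0.3]
width: -0.002
```

```bash
python3 -m inch '[[0,0.15,0,0,0,0,1],[0,0.3,0,0,0,0,1],[0,0.45,0,0,0,0,1],[0,0.45,0,0,0,0,1]]'
python3 - <<'E'
from h import *
o=env.observe(); im=env.snapshot('wrist'); cv2.imwrite('pics/w4.png',cv2.resize(im[:,:,::-1],None,fx=1.5,fy=1.5,interpolation=cv2.INTER_CUBIC))
print(w2p(o['tcp_pos']))
E
```

```text
time: 10.05
tcp_pos: [614.1, -115.1, 60.3]
orientation: [180.0, -0.0, -12.2]
contact_force: [-0.1, 3.1, 1.6]
width: -0.002
[ 73.44914343 -13.67985602]
```

View pics/w4.png

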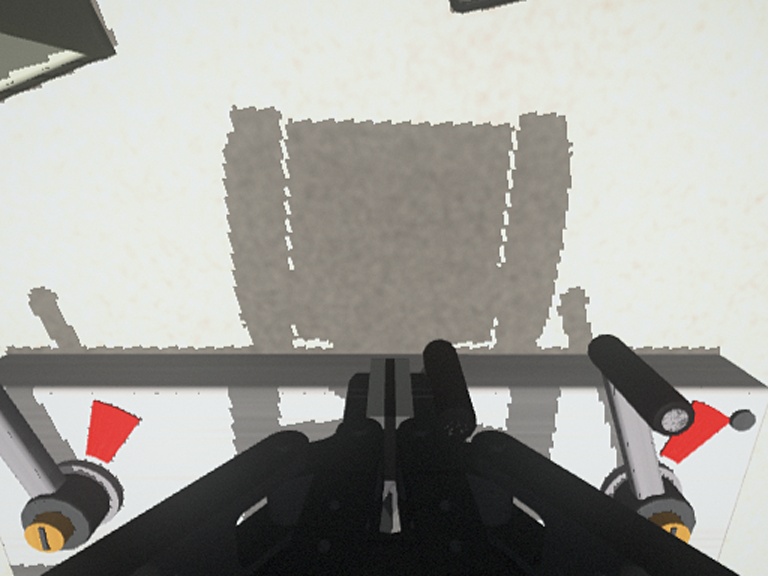

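```bash
python3 -m inch '[[0,-0.4,0,0,0,0,1],[0,-1.2,0,0,0,0,1],[0,-2,0,0,0,0,1],[0,-2,-1,0,0,0,1],[0,-2,-5,0,0,0,1],[0,-2,-9,0,0,0,1],[-1,-2,-12,0,0,0,0],[-5,-1.6,-14,0,0,0,-1],[-9.5,-1.4,-14,0,0,0,-1],[-13.4,-1.4,-14,0,0,0,-1],[-13.4,-1.4,-14,0,0,0,-1],[-13.4,-1.4,-14,0,0,0,-1],[-13.4,-1.4,-14,0,0,0,-1]]'
python3 - <<'E'
from h import *
o=env.observe(); im=env.snapshot('wrist'); cv2.imwrite('pics/w5.png',cv2.resize(im[:,:,::-1],None,fx=1.5,fy=1.5,interpolation=cv2.INTER_CUBIC))
print(w2p(o['tcp_pos']),o['tcp_pos'],o['orientation'])
E
```

```text
time: 11.4
tcp_pos: [487.3, -73.1, 201.0]
orientation: [180.0, -0.1, -12.2]
contact_force: [0.4, -0.2, -0.1]
width: 0.999
[-59.30800845   0.41228939] [487.33892844 -73.07286499 200.98067195] [ 1.79997634e+02 -1.03389778e-01 -1.22056179e+01]
```

View pics/w5.png

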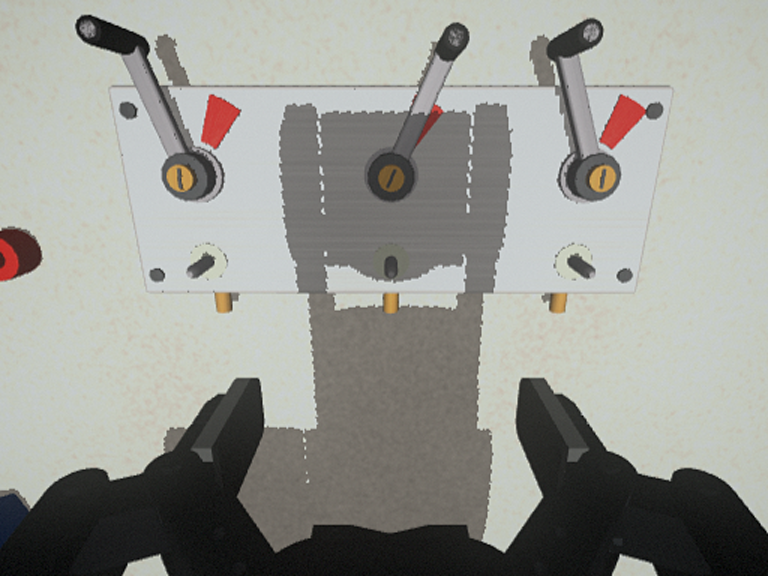

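```bash
python3 - <<'E'
from h import *
C=cam('wrist')
f=lambda u,v,z:px2w(C,(u+.5)/1.5-.5,(v+.5)/1.5-.5,z)
S=f(391,177,61);G=f(456,36,85)
d=PR.T@(G-S)[:2];print('lever b',d,-np.arctan2(d[1],d[0]))
for n,p in (('S',(391,177,61)),('foot',(390.5,260,35)),('tip',(391,269,67)),('Sa',(180,178,61)),('Sc',(603,178,61)),('Pa',(209,260,35)),('Pc',(574,261,35))): w=f(*p);print(n,w.round(1),w2p(w).round(1))
im=cv2.imread('pics/w5.png')[220:310,330:450];cv2.imwrite('pics/w5z.png',cv2.resize(im,None,fx=6,fy=6,interpolation=cv2.INTER_CUBIC))
print(tool_delta([549.8,210.1,200]))
E
```

```text
lever b [ 72.26832968 -32.89318448] 0.4271313205527977
S [546.1 -85.6  61. ] [0.8 0.7]
foot [487.6 -72.7  35. ] [-59.1   0.8]
tip [490.4 -73.5  67. ] [-56.2   0.6]
Sa [572.9  41.1  61. ] [ -0.  130.2]
Sc [ 518.1 -212.6   61. ] [   0.4 -129.4]
Pa [514.9  53.6  35. ] [-59.3 130. ]
Pc [ 459.3 -200.3   35. ] [ -59.6 -129.9]
[  0.11799685 -28.99858839   0.06809807]
```

View pics/w5z.png

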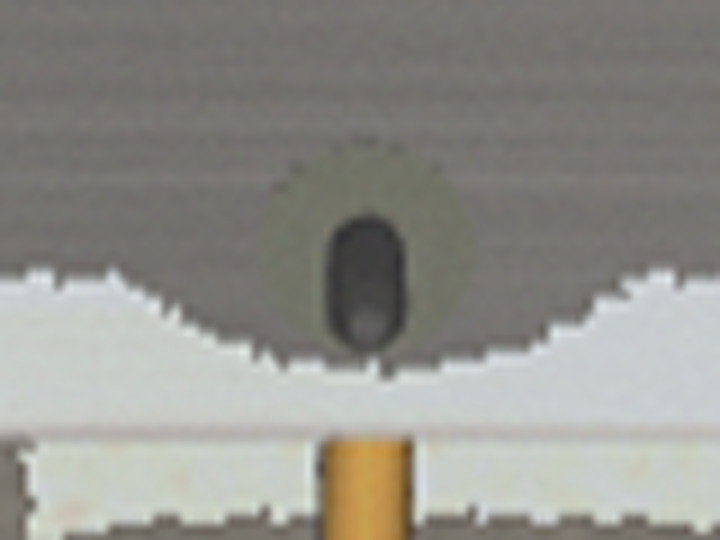

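```bash
python3 -m inch '[[0,-4.5,0,0,0,0,-1],[0,-9,0,0,0,0,-1],[0,-13.5,0,0,0,0,-1],[0,-18,0,0,0,0,-1],[0,-22,0,0,0,0,-1],[0,-26,0,0,0,0,-1],[0.1,-29,1,0,0,0,-1],[0.1,-29,3,0,0,0,-1],[0.1,-29,3,0,0,0,-1],[0.1,-29,3,0,0,0,-1]]'
python3 - <<'E'
from h import *
o=env.observe(); im=env.snapshot('wrist'); cv2.imwrite('pics/w6.png',cv2.resize(im[:,:,::-1],None,fx=1.5,fy=1.5,interpolation=cv2.INTER_CUBIC))
C=cam('wrist',o)
h=cv2.cvtColor(im,cv2.COLOR_RGB2HSV); m=((h[...,0]<6)|(h[...,0]>174))&(h[...,1]>180)&(h[...,2]>100)
n,lab,st,ce=cv2.connectedComponentsWithStats(m.astype('uint8'))
for i in range(1,n):
    if st[i,4]>80: print(st[i],ce[i],px2w(C,*ce[i],24))
print(o['tcp_pos'])
E
```

```text
time: 12.45
tcp_pos: [548.5, 210.1, 170.0]
orientation: [180.0, 0.1, -12.2]
contact_force: [-0.3, -0.4, 1.0]
width: 1.001
[452  60  33  39 347] [465.53025937  77.25648415] [602.12837999   9.61732102  24.        ]
[548.47648644 210.14661792 169.99101804]
```

View pics/w6.png

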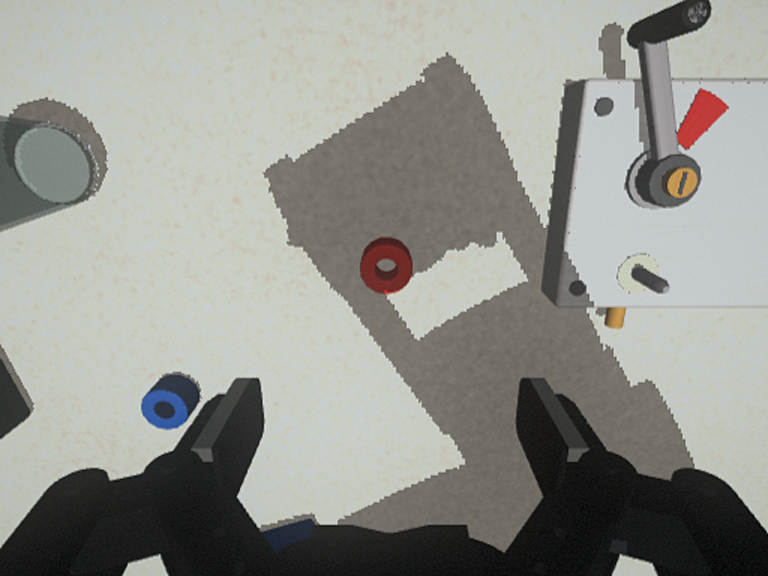

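```bash
python3 - <<'E'
from h import *
im=cv2.imread('pics/w6.png')[225:305,340:440];cv2.imwrite('pics/w6z.png',cv2.resize(im,None,fx=7,fy=7,interpolation=cv2.INTER_CUBIC))
C=cam('wrist')
# predicted outline of top face for centre guess
for c in ((386,267),(386,268),(386,266)): print(c,px2w(C,(c[0]+.5)/1.5-.5,(c[1]+.5)/1.5-.5,24).round(1))
E
```

```text
(386, 267) [550.  213.3  24. ]
(386, 268) [549.3 213.5  24. ]
(386, 266) [550.6 213.2  24. ]
```

View pics/w6z.png

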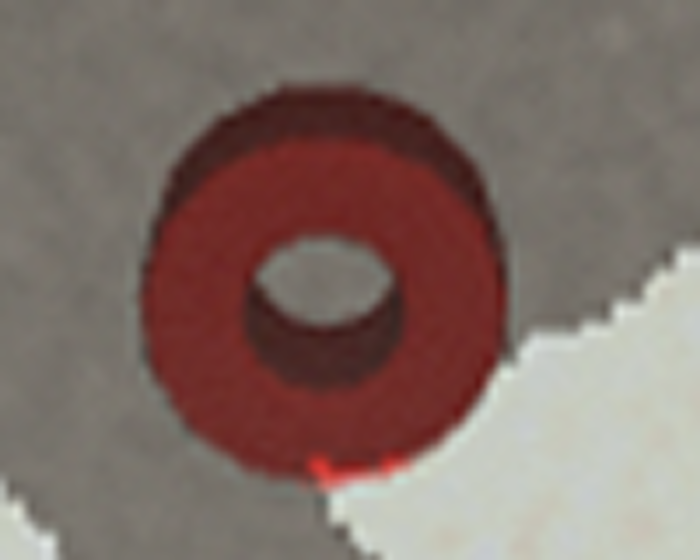

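```bash
python3 - <<'E'
from h import *
print(tool_delta([548.3,213.4,8]))
E
```

```text
[-0.11785668 -0.32218526 16.260707  ]
```

```bash
python3 -m inch '[[-0.1,-0.3,4,0,0,0,-1],[-0.1,-0.3,8,0,0,0,-1],[-0.1,-0.3,12,0,0,0,-1],[-0.1,-0.3,14.5,0,0,0,-1],[-0.1,-0.3,16,0,0,0,-1],[-0.1,-0.3,16.6,0,0,0,-1],[-0.1,-0.3,16.6,0,0,0,-1],[-0.1,-0.3,16.6,0,0,0,-1],[-0.1,-0.3,16.6,0,0,0,-1]]'
python3 -m inch '[[0,0,0,0,0,0,0],[0,0,0,0,0,0,0.4],[0,0,0,0,0,0,1],[0,0,0,0,0,0,1],[0,0,0,0,0,0,1],[0,0,0,0,0,0,1],[0,0,0,0,0,0,1],[0,0,0,0,0,0,1]]'
```

```text
time: 13.4
tcp_pos: [549.0, 213.8, 5.6]
orientation: [-179.9, -0.1, -12.2]
contact_force: [-0.1, -0.0, 0.0]
width: 1.002
time: 14.2
tcp_pos: [548.1, 213.6, 4.7]
orientation: [-180.0, -0.0, -12.2]
contact_force: [-2.8, -0.6, 10.0]
width: 0.388
```

```bash
python3 -m inch '[[0,0,-2,0,0,0,1],[0,0,-6,0,0,0,1],[0,0,-10,0,0,0,1],[0,0,-10,0,0,0,1],[0,0,-10,0,0,0,1]]'
python3 - <<'E'
from h import *
o=env.observe(); im=env.snapshot('wrist'); cv2.imwrite('pics/w7.png',cv2.resize(im[:,:,::-1],None,fx=1.5,fy=1.5,interpolation=cv2.INTER_CUBIC))
print(o['tcp_pos'],o['width'])
E
```

```text
time: 14.7
tcp_pos: [548.6, 213.7, 105.3]
orientation: [-179.9, -0.1, -12.2]
contact_force: [-0.3, -0.4, -0.4]
width: 0.392
[548.59445083 213.70155549 105.2635001 ] 0.39158026567189386
```

View pics/w7.png

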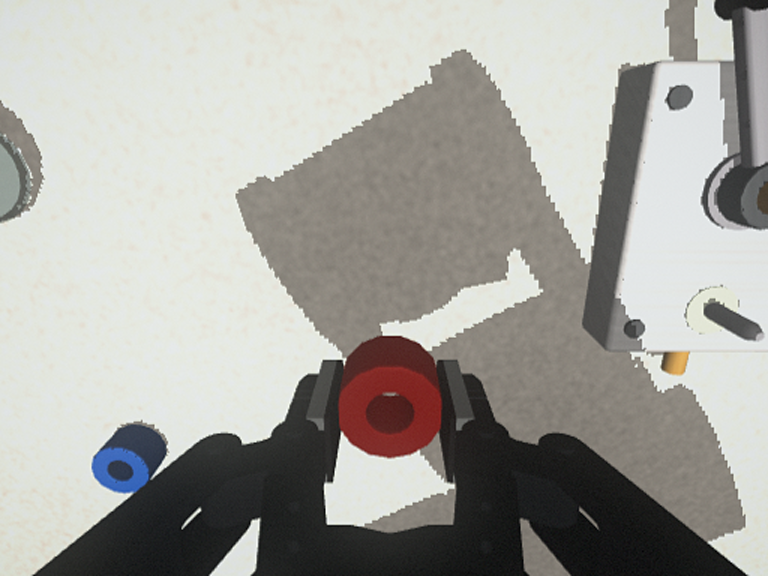

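```bash
python3 - <<'E'
from h import *
o=env.observe();C=cam('wrist',o)
f=lambda u,v,z:px2w(C,(u+.5)/1.5-.5,(v+.5)/1.5-.5,z)
w=f(390.5,411.5,o['tcp_pos'][2]+19.3); print(w, tool_delta(w,o)*10)
print(tool_delta([487.6,-73.1,125],o))
im=cv2.imread('pics/w7.png')[325:470,320:460];cv2.imwrite('pics/w7z.png',cv2.resize(im,None,fx=4,fy=4,interpolation=cv2.INTER_CUBIC))
E
```

```text
[548.84990249 214.04369335 123.43661387] [  0.9119103   -0.7902404  -19.30016237]
[ 0.17902967 29.28121084 -2.08443793]
```

View pics/w7z.png

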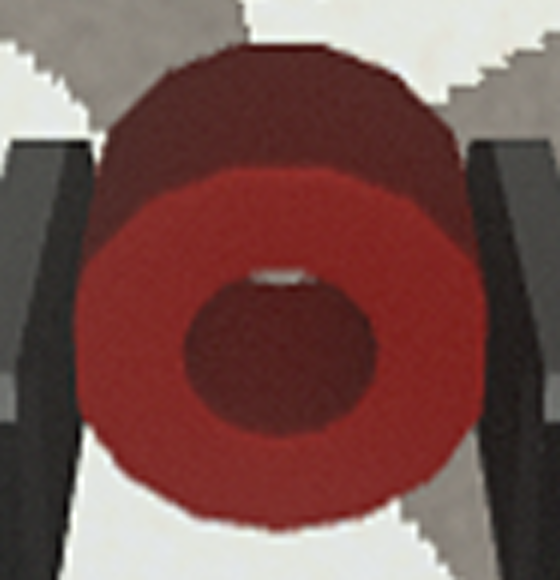

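```bash
python3 -m inch '[[0,0,-2,0,0,0,1],[0,4,-2,0,0,0,1],[0,8,-2,0,0,0,1],[0.1,12,-2,0,0,0,1],[0.1,16,-2,0,0,0,1],[0.1,20,-2,0,0,0,1],[0.1,24,-2,0,0,0,1],[0.1,27.5,-2,0,0,0,1],[0.1,29.3,-2,0,0,0,1],[0.1,29.3,-2,0,0,0,1],[0.1,29.3,-2,0,0,0,1],[0.1,29.3,-2,0,0,0,1],[0.1,29.3,-2,0,0,0,1]]'
python3 - <<'E'
from h import *
o=env.observe(); im=env.snapshot('wrist'); cv2.imwrite('pics/w8.png',cv2.resize(im[:,:,::-1],None,fx=1.5,fy=1.5,interpolation=cv2.INTER_CUBIC))
print(o['tcp_pos'],o['width'])
z=im[190:330,190:330,::-1];cv2.imwrite('pics/w8z.png',cv2.resize(z,None,fx=4.2,fy=4.2,interpolation=cv2.INTER_CUBIC))
E
```

```text
time: 16.05
tcp_pos: [487.0, -72.2, 124.0]
orientation: [-180.0, 0.0, -12.1]
contact_force: [-0.4, -0.2, 0.1]
width: 0.388
[487.00594183 -72.19718984 123.96746049] 0.38825461347249923
```

View pics/w8.png

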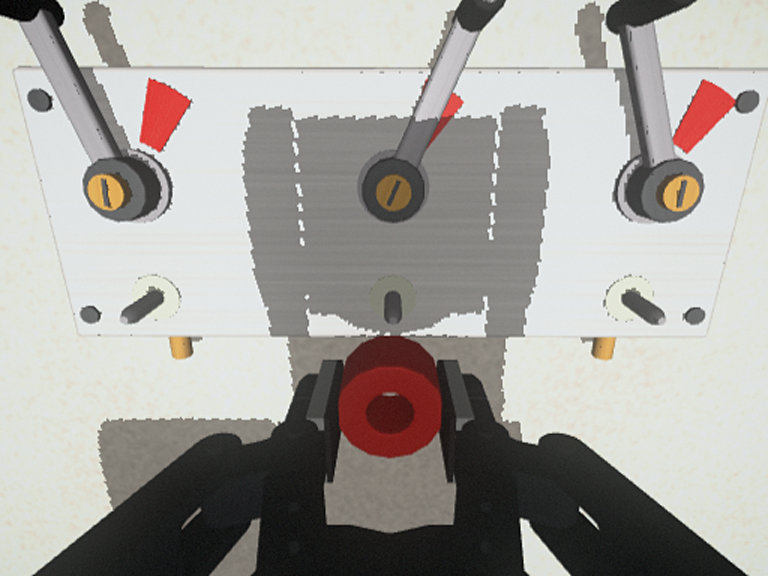

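View pics/w8z.png

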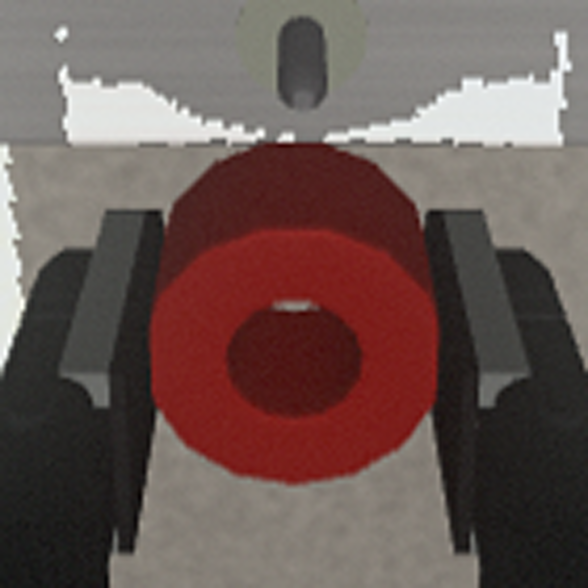

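```bash
python3 - <<'E'
from h import *
o=env.observe();C=cam('wrist',o)
f=lambda u,v,z:tool_delta(px2w(C,190+(u+.5)/4.2-.5,190+(v+.5)/4.2-.5,z),o)*10
Z=o['tcp_pos'][2];print(Z)
print('col',f(294,357,Z+19.3)); print('tip',f(304,99,67)); print('foot',f(303,40,35))
E
```

```text
124.07705755533124
col [  0.65781834  -1.0531705  -19.30022932]
tip [ 0.13048108  0.68032271 57.07698133]
foot [-0.96148547  0.73114963 89.07743058]
```

```bash
python3 -m inch '[[-0.09,0.17,1,0,0,0,1],[-0.09,0.17,3,0,0,0,1],[-0.09,0.17,4.8,0,0,0,1],[-0.09,0.17,4.8,0,0,0,1],[-0.09,0.17,4.8,0,0,0,1],[-0.09,0.17,4.8,0,0,0,1]]'
python3 - <<'E'
from h import *
o=env.observe(); im=env.snapshot('wrist')
print(o['tcp_pos'],o['width'])
z=im[170:310,190:330,::-1];cv2.imwrite('pics/w9z.png',cv2.resize(z,None,fx=4.2,fy=4.2,interpolation=cv2.INTER_CUBIC))
E
```

```text
time: 16.7
tcp_pos: [486.2, -74.5, 76.8]
orientation: [-180.0, -0.0, -12.2]
contact_force: [-0.3, 0.1, -0.1]
width: 0.39
[486.17131453 -74.51998418  76.80922803] 0.3901502033255714
```

View pics/w9z.png

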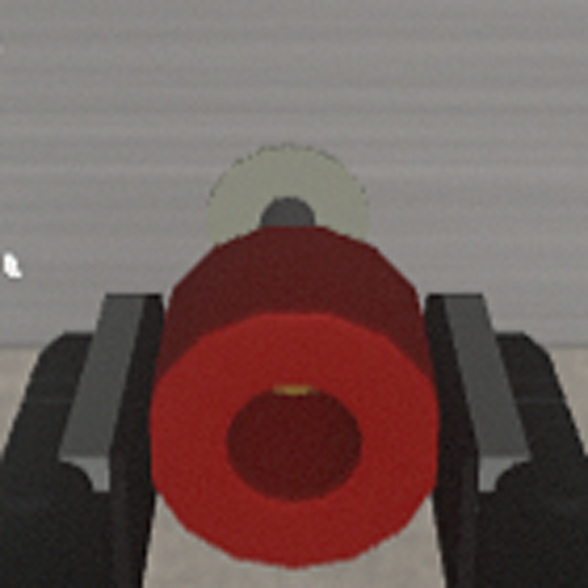

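```bash
python3 - <<'E'
from h import *
o=env.observe();C=cam('wrist',o)
f=lambda u,v,z:tool_delta(px2w(C,190+(u+.5)/4.2-.5,170+(v+.5)/4.2-.5,z),o)*10
Z=o['tcp_pos'][2];print(Z)
print('col',f(294,441,Z+19.3)); print('foot',f(288,221,35))
E
```

```text
76.95898106220069
col [  0.65662951  -1.0540955  -19.29930969]
foot [-0.04592235 -2.01348149 41.95892938]
```

```bash
python3 -m inch '[[-0.05,-0.08,0,0,0,0,1],[-0.05,-0.08,0.3,0,0,0,1],[-0.05,-0.08,0.6,0,0,0,1],[-0.05,-0.08,0.9,0,0,0,1],[-0.05,-0.08,1.2,0,0,0,1],[-0.05,-0.08,1.2,0,0,0,1]]'
```

```text
time: 17.35
tcp_pos: [485.2, -73.6, 63.8]
orientation: [-180.0, 0.0, -12.2]
contact_force: [0.4, 0.1, -0.1]
width: 0.388
```

```bash
python3 -m inch '[[0,0,0.3,0,0,0,1],[0,0,0.6,0,0,0,1],[0,0,0.8,0,0,0,1],[0,0,0.8,0,0,0,1]]'
```

```text
time: 17.75
tcp_pos: [485.3, -73.6, 56.0]
orientation: [-180.0, 0.0, -12.2]
contact_force: [0.1, -0.6, -0.3]
width: 0.387
```

```bash
python3 -m inch '[[0,0,0.2,0,0,0,1],[0,0,0.4,0,0,0,1],[0,0,0.6,0,0,0,1],[0,0,0.8,0,0,0,1],[0,0,1.0,0,0,0,1],[0,0,1.2,0,0,0,1],[0,0,1.3,0,0,0,1],[0,0,1.3,0,0,0,1]]'
```

```text
time: 18.55
tcp_pos: [485.4, -73.6, 43.2]
orientation: [180.0, 0.0, -12.2]
contact_force: [-0.3, -0.1, -0.5]
width: 0.389
```

```bash
python3 -m inch '[[0,0,0.05,0,0,0,1],[0,0,0.1,0,0,0,1],[0,0,0.1,0,0,0,1]]'
```

```text
time: 18.85
tcp_pos: [485.5, -73.6, 42.3]
orientation: [-180.0, -0.0, -12.2]
contact_force: [0.1, -0.3, -0.6]
width: 0.391
```

```bash
python3 -m inch '[[0,0,0.05,0,0,0,1],[0,0,0.1,0,0,0,1],[0,0,0.1,0,0,0,1]]'
```

```text
time: 19.15
tcp_pos: [485.5, -73.6, 41.2]
orientation: [-180.0, 0.0, -12.2]
contact_force: [-0.2, 0.3, -1.2]
width: 0.389
```

```bash
python3 -m inch '[[0,0,0.05,0,0,0,1],[0,0,0.1,0,0,0,1],[0,0,0.1,0,0,0,1]]'
```

```text
time: 19.45
tcp_pos: [485.5, -73.6, 40.2]
orientation: [-180.0, 0.0, -12.2]
contact_force: [0.2, 0.1, -0.1]
width: 0.392
```

```bash
python3 -m inch '[[0,0,0,0,0,0,0.1],[0,0,0,0,0,0,-0.1],[0,0,0,0,0,0,-0.3],[0,0,0,0,0,0,-0.6],[0,0,0,0,0,0,-1],[0,0,0,0,0,0,-1],[0,0,0,0,0,0,-1]]'; python3 -m inch '[[0,0,-1,0,0,0,-1],[0,0,-4,0,0,0,-1],[0,0,-8,0,0,0,-1],[-0.5,0,-12,0,0,0,-1],[-1,0,-14,0,0,0,-1],[-1,0,-14,0,0,0,-1],[-1,0,-14,0,0,0,-1]]'
python3 - <<'E'
from h import *
o=env.observe(); im=env.snapshot('wrist'); cv2.imwrite('pics/w10.png',cv2.resize(im[:,:,::-1],None,fx=1.5,fy=1.5,interpolation=cv2.INTER_CUBIC))
print(o['tcp_pos'],o['width'],o['time'])
im=env.snapshot('side')[130:270,170:360]; cv2.imwrite('pics/s10.png',cv2.resize(im[:,:,::-1],None,fx=4,fy=4,interpolation=cv2.INTER_CUBIC))
E
```

```text
time: 20.15
tcp_pos: [485.5, -73.6, 40.3]
orientation: [180.0, -0.0, -12.2]
contact_force: [-0.1, -0.6, -0.4]
width: 1.003
time: 20.85
tcp_pos: [475.9, -71.5, 181.0]
orientation: [180.0, -0.1, -12.2]
contact_force: [0.3, -0.3, -0.9]
width: 1.0
[475.8710716  -71.53732407 181.02645346] 1.0000126810505197 20.85
```

View pics/w10.png

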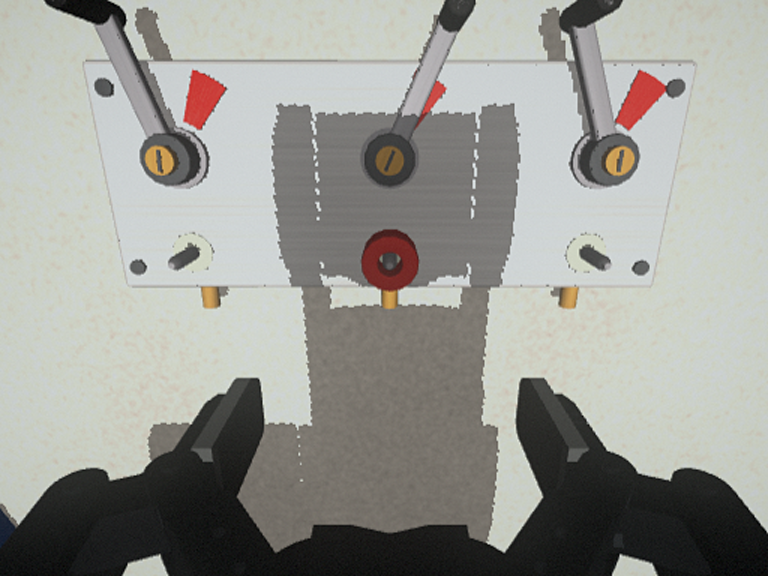

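View pics/s10.png

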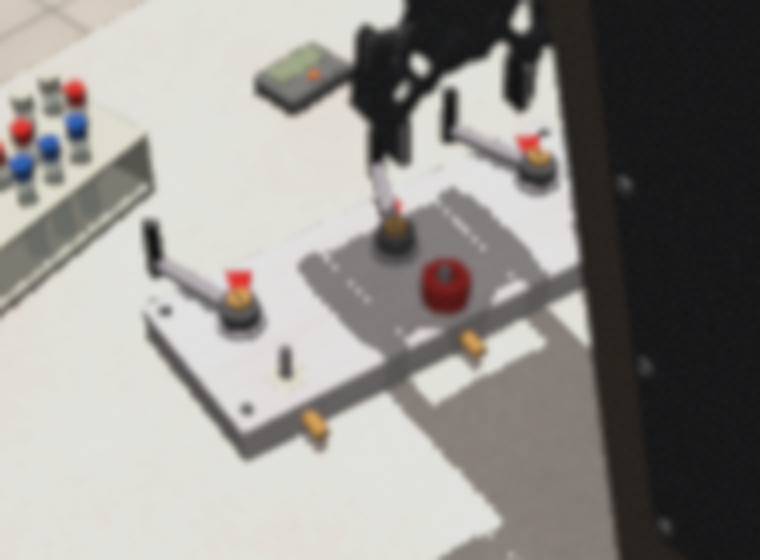

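```bash
python3 - <<'E'
from h import *
env.job_done()
o=env.observe(); print(o['time'],o['contact_force'])
E
```

```text
the job is handed in; nothing more can be done
the job is handed in; nothing more can be done
```

The loose screw is port b. I turned its lever into the red sector, set the red collar down on its pin, and handed the job in at about 21 s. No verdict was reported.

- **Finding the loose screw:** I pushed lever b clockwise in small steps. It went past the latest possible take-up (+0.13 rad) with readings of about 2–3.5 N and never firmed up. Levers a and c were not touched: exactly one screw is loose, and b had given way.
- **Lever b:** the wrist picture puts it at about 0.43 rad. In the last picture it still stands over its red sector, and a and c are still at their starting angles.
- **Collar:** it slid down over the pin with no force reading above about 1 N. In the last wrist and side pictures it sits flat on the plate around pin b, with the gripper open and about 140 mm above it. I did not measure its final height or centring, but the tool stopped within about 0.5 mm of the height expected for it resting on the plate.

**Checks that disagreed or stood out:**
- The top camera put the plate about 5 mm nearer the robot than the wrist camera did. I used the wrist camera.
- Just above the pin, a picture showed my first sideways correction was about 1 mm too much. I corrected it before lowering.
- The force readings wander by about 1 N, so I can't say exactly at what load the screw gave way.
- Closing on the collar gave a brief 10 N vertical reading against the work surface, away from the plate.

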